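Hook the display bracket into the counter stand and lock it

ROBOT

A 7-joint arm with a two-finger parallel gripper is mounted at the origin on a cart in front of the work surface, level with it; the furniture and walls round the work are solid. World frame = base frame: x ahead of the robot, y to its left, z up, the work surface at z = 0. Lengths are in mm, angles in rad, forces in N, time in s.
With the tool pointing down it reaches from about 425 to 925 mm from the base axis. Payload 6.8 kg.
Tool frame: the origin (TCP) lies midway between the tips of the shut fingers; the grasp point (between the pads) lies 19 mm behind it (arm.tcp_to_grasp is the distance from the TCP to the grasp point, in mm); z points along the fingers, y is the line along which they close (so a half turn about z gives the same grasp; the last joint's range is limited). The gripper opens to 88 mm and grips with 3 to 60 N. Pads are 20 mm wide; open, the fingers measure 115 mm over their backs; the gripper's body (75 mm by 178 mm) begins 61 mm behind the grasp point.
Start: joints at [1.041, 0.477, 0.022, 1.555, -0.011, 1.109, -0.083], TCP at [276.358, -615.852, 222.664] pointing down, gripper open.
Joint ranges: [-2.96, 2.96], [-0.34, 2.1], [-1.41, 1.46], [0.24, 2.44], [-1.37, 4.51], [0.17, 1.92], [-2.96, 2.96]. Speed limits (rad/s): [2.39, 2.39, 3.14, 3.14, 3.14, 3.14, 3.14].

INTERFACE

Orientations are given as a rotation vector (axis times angle).
In Python, from cell import sense, imaging, ticket, arm gives the robot as it stands.
- The arm moves only by the tool jog_arm, never from a script. Its argument "commands" is a list of rows, each an object with "linear": the shift along the tool's x, y, z in mm, a list of three; "delta_rot": the turn, a rotation vector about the tool's x, y, z in degrees, a list of three. In form: [{"linear": [dx, dy, dz], "delta_rot": [ax, ay, az]}, ...]. A call has 1 to 20 rows; each row is the pose to reach, as a shift and turn from the pose commanded when the call began, along the tool's axes at that moment; what a row does not reach only later rows make up. A row lasts 1/12 s, in which the tool goes at most 41.7 mm and 7.16 degrees, less where a joint would pass 70% of its speed; a pose out of reach is approached as far as the arm can. A call with a gripper value outside its range is refused whole. "jaw" is the finger opening in mm, from 0 to 87.8, set as the call begins (left out, the last holds). The fingers move at their own pace and stop on an object; "newtons" is the grip in N (left out, the last holds). Time passes only in rows, so rows that repeat a pose let the fingers close. It gives the time, the measured TCP pose, the force, the opening and the grip force at its end, in the units of the state.
- sense(): the state, without advancing time (a new reading comes with each control period).
- imaging.camera(name): name is "scene" or "top" or "wrist"; returns the picture (384x512x3 uint8, blue, green, red); there is no depth.
- imaging.get_calibration(name): a dict with "mtx" (3x3 intrinsics, pixels), "R" (3x3) and "t" (3): a world point X has camera coordinates R X + t. Camera axes: x right, y down, z forward; pixel columns grow to the right and rows downward; lengths in mm; the calibration is good to about 2 mm. A picture is of the moment at which its call begins: read the wrist's pose just before it. get_calibration takes no time and is no camera call; for the wrist camera it gives the pose at the moment of the call.
- ticket.job_done(): hands the job in; it is judged then, once.
The state is a dict: "t": time; "joint_positions": joint angles; "dq": joint speeds; "joint_efforts": joint torques, N m; "position": TCP position; "orientation": TCP orientation; "contact_force": force on the tool from outside, world axes, zero at the start; "torque": the same for the moment, N m; "gripper_width": opening from 0.0 (shut) to 1.0 (fully open); "finger_force": force on a finger pad.
Only numpy, scipy, OpenCV 4.12 (cv2) and the standard library are available. Lean on these libraries where they do the work, as an engineer would, in place of code of your own. Each camera call takes 0.05 s, during which the arm holds its last target. There are 200 camera calls.

TASK

Take the blue display bracket off its wooden rest, hook both its claws into the top two slots of the slotted stand, and press it down gently until the stand's spring catch snaps home and it hangs locked and level. Feel for the slots instead of forcing the bracket against the stand, leave the other things on the counter alone, and let go at the end.

Things in the scene. Friction and masses are not known exactly. Their poses are not given: they have to be found in the camera images.
- bracket: Blue display bracket, 0.25 kg +-30 %: bar 165 mm long, 18 wide, 24 high (x -170 to -5), on a rear plate 20 wide, 6 thick, z +12 to -85 mm. Origin: rear face of the plate, bar's mid height; x points the way the claws point (into the stand), z up. Two steel claws on the rear face (see claw_top, claw_low). Black end stop 15 mm proud of the bar at x = -162.
- pinch_point (a point): Point on the bar's centre line at x = -88 mm in the bracket's frame, about midway between the rest's posts: a place to pinch the 18 mm wide bar from above, close to its centre of mass.
- claw_top (a point): Middle of the upper claw's hook, at x = +8, z = -4 mm in the bracket's frame. Both claws are 8 mm wide (y): a neck 8 mm high and, behind it, a hook hanging 10 mm below the neck; hook's inner face x = 5.2, rear face x = 10.2 with a round ridge (x up to 14.2) at its lower end (mm). Upper claw: top z = +10, neck underside +2, hook end -8 mm.
- claw_low (a point): Middle of the lower claw's hook, at x = +8, z = -64 mm in the bracket's frame; same shape as the upper one, 60 mm lower: top z = -50, neck underside -58, hook end -68 mm.
- rest: Wooden rest, fixed: base 190 x 90 x 10 mm, two forked posts at x = +-52 mm (12 thick, 40 wide, 111 mm high). Origin under the base's centre. At the start the bar lies level in the forks (floor z = 95 mm, notch 21 wide, 16 deep), its x along the rest's x, its origin 91 to 99 mm ahead of the rest's origin, 107 mm up. 92 mm is free between the posts.
- upright: Stand, fixed: grey column 104 wide, 43 deep, 243 mm high on a base plate 150 x 150 x 12 mm, holding a 4 mm steel strip with three slots, one above the other, each 10.5 wide (y), 30 high; nominal lower edges z = 182, 122, 62 mm. Origin on the worktop under the strip's front face; x points into the column, z up. Lips stand 3.5 mm proud of the strip beyond y = +-38 mm.
- seat (a point): Where the bracket's origin comes when locked, were the strip at its nominal place: on the strip's face, 180 mm up, axes as the column's; the bracket's x goes along this x. But the strip is stuck up to 10 mm to either side (y) and up to 3 mm up or down of nominal, new every time and not measured: feel for it. Claws pass the slots while the bracket is 13 to 22 mm (17 is best) above its locked height.
- catch (a joint): Spring catch (brass nose behind the middle slot), m: 0 at rest, about 0.002 to 0.0035 pushed back. Going down, the lower claw meets it about 13 mm above the locked height and needs about 7 to 14 N of push till 7 mm above it; then the catch snaps back to 0 over the claw and the necks stand on the slots' lower edges. The bracket's own weight does not pass it.
- tub_pearls: Bystander: clear topping tub with black content, 69 x 69 x 75 mm, origin under its centre.
- tub_oats: Bystander: clear topping tub with beige content, 69 x 69 x 75 mm, origin under its centre.
- cinnamon: Bystander: spice jar with black cap and green label, 44 mm across, 105 mm high, origin under its centre.
- milk_jug: Bystander: small steel milk jug, 101 x 69 x 92 mm, origin under its centre.
- glass_0: Bystander: small tasting glass with a green band, 58 mm across, 82 mm high, origin under its centre.

How it is judged:
By the outcome, as a careful person would: the job done as asked, in the order asked, and still so for the second after the job is handed in, with the robot touching nothing.
It also fails if it takes over 67 s, if anything falls off the work surface, if the arm or the gripper's body presses on something with over 40 N, if the wrist force passes 120 N, or if a joint passes its speed limit or range.

## Working session

There is one attempt and no reset: what is moved stays moved. The work goes in short steps, Python scripts to look and compute and a tool call to move; the robot and the scene stay as the last step left them, time stands still between calls to the robot, and variables do not carry over. Pictures are saved under pics/ and viewed, at most 10 in all, crops included, and the job is handed in when it is done.

Besides the shell and the picture viewer there is one more tool, called by a JSON object that holds its "fn" and its "kwargs", one argument or row to a line. jog_arm: Moves the arm, as the interface text tells. Its arguments: {"type":"object","properties":{"commands":{"type":"array"},"jaw":{"type":"number"},"newtons":{"type":"number"}},"required":["commands"]}

```bash
ls; mkdir -p pics; python3 - <<'E'
from cell import sense, imaging, ticket, arm
import cv2,numpy as np
s=sense();print(s)
for n in("scene","top"):
    im=imaging.camera(n);cv2.imwrite(f"pics/{n}0.png",im);c=imaging.get_calibration(n);print(n,c)
E
```

```text
pics
{'t': 0.0, 'joint_positions': array([ 1.04088731,  0.47776125,  0.02234452,  1.55640711, -0.01148677,
        1.10929803, -0.08314627]), 'dq': array([-0.00096422,  0.00036657,  0.00028438, -0.00023195,  0.00033674,
        0.00102304,  0.00114487]), 'joint_efforts': array([-9.36020770e-04, -5.82854533e+01,  1.53378792e+00, -2.72609264e+01,
       -5.44031581e-02,  1.71137979e-02,  1.89107741e-04]), 'position': array([ 276.09627889, -615.31449578,  221.7265932 ]), 'orientation': array([-3.07035408e+00, -6.57290437e-01,  7.89765252e-04]), 'contact_force': array([ 0.21108329, -0.10984659, -0.44385417]), 'torque': array([-0.03652194,  0.03168728, -0.05813254]), 'finger_force': 0.0, 'gripper_width': 1.00300355649897}
scene {'mtx': array([[368.66047919,   0.        , 250.7355996 ],
       [  0.        , 368.66047919, 191.83452676],
       [  0.        ,   0.        ,   1.        ]]), 'R': array([[-0.88552979, -0.46435293,  0.01460639],
       [-0.30478926,  0.55693615, -0.77260963],
       [ 0.35062872, -0.68862071, -0.63471333]]), 't': array([531.92574147, 255.7866834 , 884.81339532])}
top {'mtx': array([[426.34279113,   0.        , 252.54362546],
       [  0.        , 426.34279113, 182.95486998],
       [  0.        ,   0.        ,   1.        ]]), 'R': array([[-0.01448938, -0.99961775, -0.02354595],
       [-0.99181951,  0.01735517, -0.12646283],
       [ 0.12682314,  0.02152097, -0.99169186]]), 't': array([  97.98088838,  586.55121979, 1400.97259087])}
```

View pics/scene0.png

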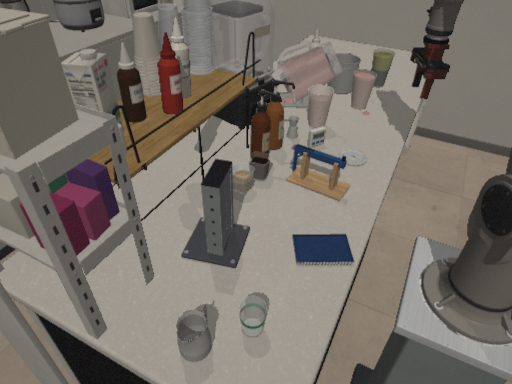

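View pics/top0.png

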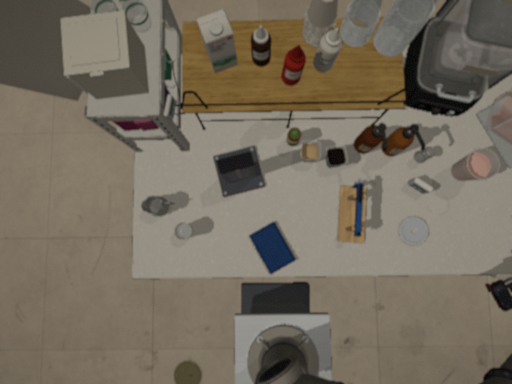

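Scene view: the stand is at about (218,215) and the bracket on its rest at about (318,165). In the top view the stand is at (239,170) and the rest at (351,212). I'll enlarge both.

```bash
python3 - <<'E'
import cv2,numpy as np
a=cv2.imread("pics/scene0.png");b=cv2.imread("pics/top0.png")
f=lambda i,x0,y0,w,h:cv2.resize(i[y0:y0+h,x0:x0+w],(400,300),interpolation=cv2.INTER_CUBIC)
o=np.vstack([np.hstack([f(a,170,150,160,120),f(a,270,130,100,75)]),np.hstack([f(b,190,130,100,75),f(b,300,175,100,75)])])
cv2.imwrite("pics/crop0.png",o)
E
```

```text
(no output)
```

View pics/crop0.png

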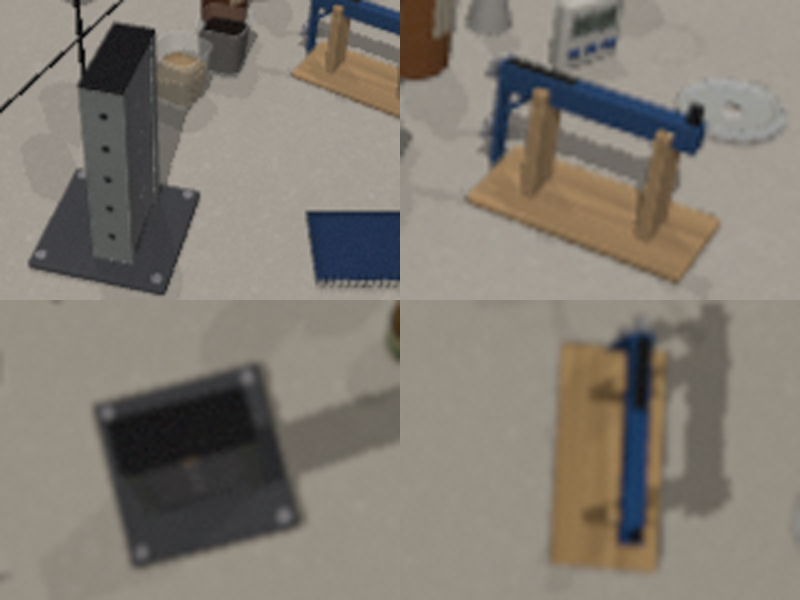

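Crops: the stand's front, with a brass fleck at crop (190,460), faces the robot and is turned a few degrees. The bracket's claws point to +x, with its bar running from crop (640,340) to (630,540).

```bash
cat > h.py <<'E'
from cell import sense, imaging, ticket, arm
import cv2,numpy as np
from scipy.spatial.transform import Rotation as Ro
def ray(c,uv,z):
    d=c['R'].T@np.linalg.solve(c['mtx'],[uv[0],uv[1],1.]);o=-c['R'].T@c['t']
    return o+d*(z-o[2])/d[2]
def proj(c,X):
    p=c['mtx']@(c['R']@np.array(X,float)+c['t']);return p[:2]/p[2]
E
python3 - <<'E'
from h import *
c=imaging.get_calibration("top");b=cv2.imread("pics/top0.png")
np.set_printoptions(precision=1,suppress=True)
cp=lambda x,y,ox,oy:(ox+x/4-.4,oy+(y-300)/4-.4)
P=[ray(c,cp(x,y,190,130),12) for x,y in[(95,404),(263,364),(300,520),(137,566)]]
for p in P:print("base",p)
print([np.linalg.norm(P[i]-P[(i+1)%4]) for i in range(4)],"mid",np.mean(P,0))
T=[ray(c,cp(x,y,190,130),243) for x,y in[(118,475),(257,438),(244,388),(105,425)]]
for p in T:print("top",p)
hsv=cv2.cvtColor(b,cv2.COLOR_BGR2HSV);m=cv2.inRange(hsv,(100,100,30),(130,255,255))
n,l,st,ce=cv2.connectedComponentsWithStats(m)
for i in range(1,n):
    if st[i,4]>30:print(st[i],ce[i])
q=cp(632,545,300,175);r=cp(641,335,300,175)
print("bar",ray(c,q,119),ray(c,r,119))
for p in[(562,342),(664,350),(657,570),(549,563)]:print("rest",ray(c,cp(*p,300,175),10))
s=sense();print(Ro.from_rotvec(s['orientation']).as_matrix());w=imaging.get_calibration("wrist")
R=Ro.from_rotvec(s['orientation']).as_matrix();print("wristcam in tool",R.T@(-w['R'].T@w['t']-s['position']),w['R']@R,w['mtx'])
E
```

```text
base [689.6 224.   12. ]
base [722.2  77.5  12. ]
base [585.   47.8  12. ]
base [547.7 188.3  12. ]
[np.float64(150.0398602036274), np.float64(140.33768079491412), np.float64(145.3091476167397), np.float64(146.34341341751477)] mid [636.1 134.4  12. ]
top [591.7 180.9 243. ]
top [617.1  79.5 243. ]
top [654.3  88.5 243. ]
top [628.8 190.3 243. ]
[355 184   7  51 198] [358.  212.1]
[ 251  223   43   50 1141] [272.  247.4]
bar [ 401.3 -546.7  119. ] [ 565.1 -566.   119. ]
rest [ 573.1 -549.5   10. ]
rest [ 564.8 -634.8   10. ]
rest [ 379.9 -614.8   10. ]
rest [ 387.  -525.7   10. ]
[[ 0.9  0.4 -0. ]
 [ 0.4 -0.9  0. ]
 [-0.  -0.  -1. ]]
wristcam in tool [  77.6   -0.3 -162.8] [[ 0.   1.  -0. ]
 [-1.   0.  -0.3]
 [-0.3  0.   1. ]] [[343.7   0.  254.9]
 [  0.  343.7 194.6]
 [  0.    0.    1. ]]
```

```bash
python3 - <<'E'
from h import *
c=imaging.get_calibration("top");np.set_printoptions(precision=1,suppress=True)
cp=lambda x,y,ox,oy:(ox+(x-400)/4-.4,oy+(y-300)/4-.4)
q=cp(632,545,300,175);r=cp(641,335,300,175)
print("bar",ray(c,q,119),ray(c,r,119))
P=[ray(c,cp(*p,300,175),10) for p in[(562,342),(664,350),(657,570),(549,563)]];print(P,np.mean(P,0))
s=sense();w=imaging.get_calibration("wrist");print(-w['R'].T@w['t'],w['R'])
print(Ro.from_rotvec(s['orientation']).as_matrix())
E
```

```text
bar [ 405.8 -238.3  119. ] [ 570.5 -252.9  119. ]
[array([ 579. , -210.6,   10. ]), array([ 570.6, -297. ,   10. ]), array([ 384.6, -282.3,   10. ]), array([ 391.8, -192.1,   10. ])] [ 481.5 -245.5   10. ]
[ 346.9 -583.5  384.6] [[ 0.4 -0.9 -0. ]
 [-0.9 -0.4  0.3]
 [-0.3 -0.1 -1. ]]
[[ 0.9  0.4 -0. ]
 [ 0.4 -0.9  0. ]
 [-0.  -0.  -1. ]]
```

```bash
cat >> h.py <<'E'
def go(p,yaw,s=None):
    "tool-frame shift/turn from the measured pose to TCP p, tool down, tool x at yaw degrees"
    s=s or sense();R=Ro.from_rotvec(s['orientation']);G=Ro.from_euler('z',yaw,degrees=True)*Ro.from_euler('x',180,degrees=True)
    print("lin",np.round(R.inv().apply(np.array(p,float)-s['position']),1),"rot",np.round((R.inv()*G).as_rotvec(degrees=True),1),"t",s['t'])
E
python3 -c "
from h import *
go((480,100,300),193)"
```

```text
lin [ 478.9 -569.3  -77.4] rot [-0.000e+00 -1.000e-01 -1.688e+02] t 0.1
```

{"fn": "jog_arm", "kwargs": {
  "commands": [
    {"linear":[60,-70,-60],"delta_rot":[0,0,-10]},
    {"linear":[478.9,-569.3,-77.4],"delta_rot":[0,0,-168.8]},
    {"linear":[478.9,-569.3,-77.4],"delta_rot":[0,0,-168.8]},
    {"linear":[478.9,-569.3,-77.4],"delta_rot":[0,0,-168.8]},
    {"linear":[478.9,-569.3,-77.4],"delta_rot":[0,0,-168.8]},
    {"linear":[478.9,-569.3,-77.4],"delta_rot":[0,0,-168.8]},
    {"linear":[478.9,-569.3,-77.4],"delta_rot":[0,0,-168.8]},
    {"linear":[478.9,-569.3,-77.4],"delta_rot":[0,0,-168.8]},
    {"linear":[478.9,-569.3,-77.4],"delta_rot":[0,0,-168.8]},
    {"linear":[478.9,-569.3,-77.4],"delta_rot":[0,0,-168.8]},
    {"linear":[478.9,-569.3,-77.4],"delta_rot":[0,0,-168.8]},
    {"linear":[478.9,-569.3,-77.4],"delta_rot":[0,0,-168.8]},
    {"linear":[478.9,-569.3,-77.4],"delta_rot":[0,0,-168.8]},
    {"linear":[478.9,-569.3,-77.4],"delta_rot":[0,0,-168.8]},
    {"linear":[478.9,-569.3,-77.4],"delta_rot":[0,0,-168.8]},
    {"linear":[478.9,-569.3,-77.4],"delta_rot":[0,0,-168.8]},
    {"linear":[478.9,-569.3,-77.4],"delta_rot":[0,0,-168.8]},
    {"linear":[478.9,-569.3,-77.4],"delta_rot":[0,0,-168.8]},
    {"linear":[478.9,-569.3,-77.4],"delta_rot":[0,0,-168.8]},
    {"linear":[478.9,-569.3,-77.4],"delta_rot":[0,0,-168.8]}
  ]
}}

```text
t: 1.77
position: [480.1, 103.2, 300.1]
orientation: [-0.325, -3.124, -0.003]
contact_force: [0.3, -0.6, -0.2]
gripper_width: 0.998
finger_force: 0.0
```

```bash
python3 -c "
from h import *
go((480,100,300),193)"
```

```text
lin [-0.5 -3.2  0.1] rot [  0.1  -0.  -24.9] t 1.7667
```

{"fn": "jog_arm", "kwargs": {
  "commands": [
    {"linear":[0,0,0],"delta_rot":[0,0,-7]},
    {"linear":[0,0,0],"delta_rot":[0,0,-14]},
    {"linear":[0,0,0],"delta_rot":[0,0,-20]},
    {"linear":[0,0,0],"delta_rot":[0,0,-22]},
    {"linear":[0,0,0],"delta_rot":[0,0,-22]},
    {"linear":[0,0,0],"delta_rot":[0,0,-22]}
  ]
}}

```text
t: 2.27
position: [480.0, 99.5, 299.8]
orientation: [0.255, -3.131, 0.0]
contact_force: [0.4, -0.3, 0.0]
gripper_width: 0.999
finger_force: 0.0
```

```bash
python3 -c "
from h import *
import pickle
c=imaging.get_calibration('wrist');im=imaging.camera('wrist');cv2.imwrite('pics/w1.png',im);pickle.dump(c,open('w1.pkl','wb'))
cv2.imwrite('pics/w1b.png',cv2.resize(im,(800,600),interpolation=cv2.INTER_CUBIC))
go((480,100,300),193)"
```

```text
lin [-0.   0.5 -0.1] rot [-0.  -0.  -3.7] t 2.3167
```

View pics/w1b.png

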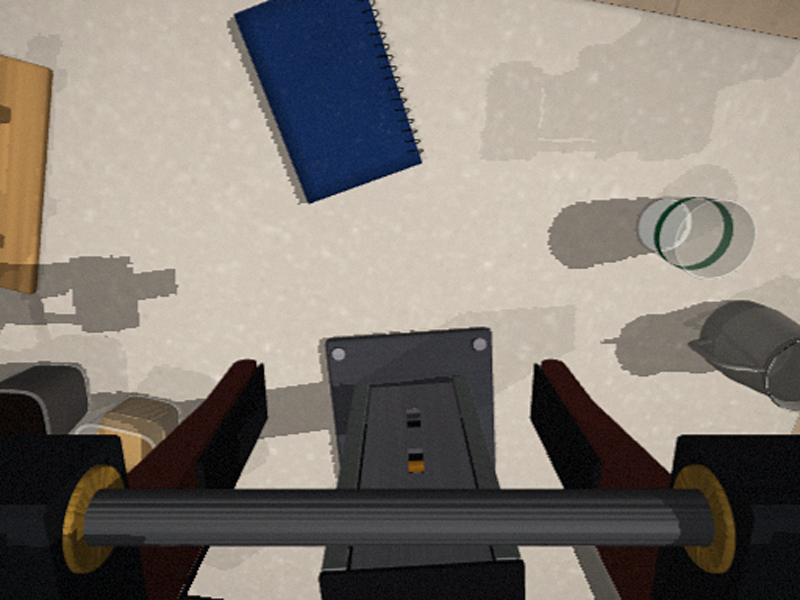

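Wrist view: image down is +x. The low slot is at (413,418) and the middle slot with the brass nose at (416,462). The top slot is hidden by the gripper's rod, and the lips flank the strip. Zooming on the strip.

```bash
python3 - <<'E'
import cv2
a=cv2.imread("pics/w1.png")[200:320,190:350]
a=cv2.convertScaleAbs(a,alpha=1.8)
cv2.imwrite("pics/w1c.png",cv2.resize(a,(800,600),interpolation=cv2.INTER_CUBIC))
E
```

```text
(no output)
```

View pics/w1c.png

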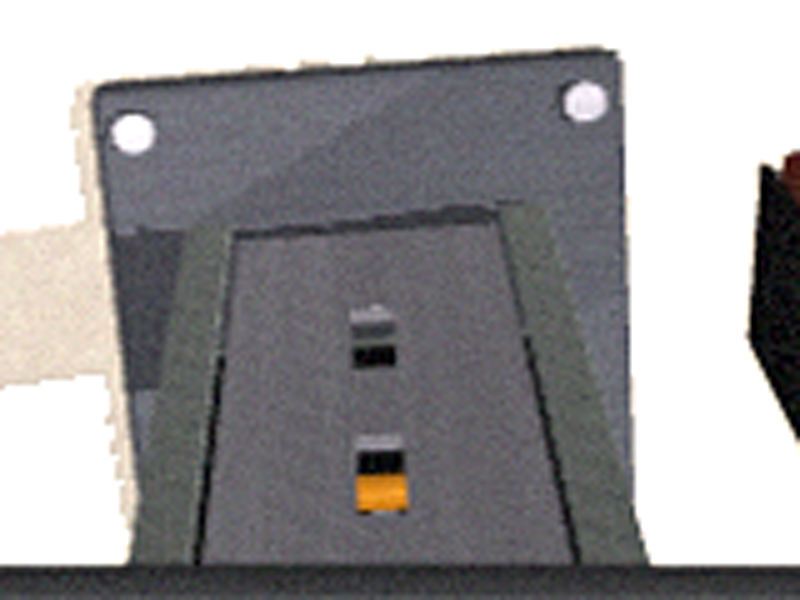

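```bash
python3 - <<'E'
from h import *
import pickle
np.set_printoptions(precision=1,suppress=True)
c=pickle.load(open("w1.pkl","rb"))
px=lambda x,y:(190+x/5-.4,200+y/5-.4)
b=[ray(c,px(*p),12) for p in[(95,88),(622,50)]];print("base",b,np.linalg.norm(b[0]-b[1]))
l=[ray(c,px(*p),12) for p in[(188,222),(547,203)]];print("lip",l,np.linalg.norm(l[0]-l[1]))
i=[ray(c,px(*p),12) for p in[(233,238),(503,212)]];print("inner",i,np.linalg.norm(i[0]-i[1]))
for d in(b[1]-b[0],l[1]-l[0],i[1]-i[0]):print("yaw",np.degrees(np.arctan2(-d[0],d[1])))
yaw=np.radians(np.degrees(np.arctan2(-(b[1]-b[0])[0],(b[1]-b[0])[1])))
n=np.array([np.cos(yaw),np.sin(yaw),0]);e=np.array([-np.sin(yaw),np.cos(yaw),0])
bm=(b[0]+b[1])/2;O=-c['R'].T@c['t']
for name,x in(("strip from inner",np.mean([q@n for q in i])),("from base mid, no",bm@n+60)):
  print(name,"x=",x,"from base edge",x-bm@n, "base mid y",bm@e,"lip mid y",(l[0]+l[1])@e/2,"inner mid",(i[0]+i[1])@e/2)
  for lab,p in(("low bot L",(352,308)),("low bot R",(393,308)),("low top L",(353,368)),("low top R",(397,367)),("mid bot L",(357,437)),("mid bot R",(402,435)),("mid top L",(358,514)),("mid topR",(408,512))):
    d=c['R'].T@np.linalg.solve(c['mtx'],[*px(*p),1.]);X=O+d*(x-O@n)/(d@n);print(lab,"y",X@e,"z",X[2])
  for p in((222,355),(525,335),(200,562),(575,560)):
    d=c['R'].T@np.linalg.solve(c['mtx'],[*px(*p),1.]);X=O+d*(x-O@n)/(d@n);print("lipedge",X@e,X[2])
E
```

```text
base [array([576.3,  50.1,  12. ]), array([541.6, 192.6,  12. ])] 146.68299224191713
lip [array([612.3,  81.3,  12. ]), array([590. , 181.2,  12. ])] 102.3378259649643
inner [array([615.2,  94.7,  12. ]), array([594.7, 169.3,  12. ])] 77.40911043678767
yaw 13.70575092822778
yaw 12.631088108467976
yaw 15.327616790565594
strip from inner x= 619.0119307254316 from base edge 47.22266186246611 base mid y -14.585790554767067 lip mid y -14.948518155564727 inner mid -15.077826159114695
low bot L y -20.256486789931618 z 61.95777590055701
low bot R y -9.734117325563027 z 63.510474413638974
low top L y -20.443306370679206 z 92.81704114921291
low top R y -9.887400318360433 z 93.77522716854207
mid bot L y -19.99331663881899 z 123.64357837750703
mid bot R y -9.954249533149566 z 124.06958004202215
mid top L y -20.27744604022787 z 153.13187607196267
mid topR y -9.949877232844702 z 153.59896633765015
lipedge -52.69085479978677 82.01530799016513
lipedge 22.049583609419717 82.40460554040527
lipedge -52.14872068264723 165.98824815392123
lipedge 21.74786308889579 173.31710148283776
from base mid, no x= 631.7892688629655 from base edge 60.0 base mid y -14.585790554767067 lip mid y -14.948518155564727 inner mid -15.077826159114695
low bot L y -20.83715650296066 z 37.15940210216803
low bot R y -9.66350263958497 z 38.80820523516053
low top L y -21.035539323222075 z 69.928708438939
low top R y -9.826273117323863 z 70.94620159511118
mid bot L y -20.55769737679501 z 102.66326104724658
mid bot R y -9.8972599791349 z 103.11563017956342
mid top L y -20.859413030716983 z 133.9767434880381
mid topR y -9.892617054329932 z 134.47274440963827
lipedge -55.27905693676315 58.45839960284934
lipedge 24.087457535985934 58.87179281157222
lipedge -54.70336730782962 147.62886358028692
lipedge 23.76706195671758 155.41133791651538
```

Strip plane found at (605, 132) with yaw about 13.6°. Slot widths measure 10.4 and the lip span 77, both as given, with a z offset of about +1 to 2. Next, to a point above the bracket, unwinding the wrist on the way.

```bash
python3 -c "
from h import *
go((486,-246,230),-5);go((486,-246,230),99);print(sense()['joint_positions'])"
```

```text
lin [  50.  -341.9   69.9] rot [   0.    -0.  -165.7] t 2.3167
lin [  50.  -341.9   69.9] rot [-0.  -0.  90.3] t 2.3167
[ 0.41743405  0.18195096 -0.83517568  1.84292962  0.14559221  1.17996891
  1.26806084]
```

{"fn": "jog_arm", "kwargs": {
  "commands": [
    {"linear":[5,-30,5],"delta_rot":[0,0,7]},
    {"linear":[10,-60,10],"delta_rot":[0,0,14]},
    {"linear":[15,-90,15],"delta_rot":[0,0,21]},
    {"linear":[18,-120,20],"delta_rot":[0,0,28]},
    {"linear":[22,-150,25],"delta_rot":[0,0,35]},
    {"linear":[26,-180,30],"delta_rot":[0,0,42]},
    {"linear":[30,-210,36],"delta_rot":[0,0,49]},
    {"linear":[35,-240,42],"delta_rot":[0,0,56]},
    {"linear":[40,-270,50],"delta_rot":[0,0,63]},
    {"linear":[44,-300,60],"delta_rot":[0,0,70]},
    {"linear":[48,-325,65],"delta_rot":[0,0,77]},
    {"linear":[50,-342,70],"delta_rot":[0,0,84]},
    {"linear":[50,-342,70],"delta_rot":[0,0,91]},
    {"linear":[50,-342,70],"delta_rot":[0,0,98]},
    {"linear":[50,-342,70],"delta_rot":[0,0,105]},
    {"linear":[50,-342,70],"delta_rot":[0,0,112]},
    {"linear":[50,-342,70],"delta_rot":[0,0,119]},
    {"linear":[50,-342,70],"delta_rot":[0,0,126]},
    {"linear":[50,-342,70],"delta_rot":[0,0,133]},
    {"linear":[50,-342,70],"delta_rot":[0,0,133]}
  ]
}}

```text
t: 3.98
position: [486.8, -245.8, 230.0]
orientation: [2.772, 1.477, -0.0]
contact_force: [0.5, 0.3, 0.5]
gripper_width: 1.002
finger_force: 0.0
```

```bash
python3 -c "
from h import *
go((486,-246,230),-5);print(sense()['joint_positions'])"
```

```text
lin [-0.6 -0.6  0. ] rot [ 0.   0.  61.1] t 3.9833
[ 0.57801122  0.27268307 -0.26965595  1.84411443  0.08366912  1.0358532
 -0.31640743]
```

{"fn": "jog_arm", "kwargs": {
  "commands": [
    {"linear":[0,0,0],"delta_rot":[0,0,7]},
    {"linear":[0,0,0],"delta_rot":[0,0,14]},
    {"linear":[0,0,0],"delta_rot":[0,0,21]},
    {"linear":[0,0,0],"delta_rot":[0,0,28]},
    {"linear":[0,0,0],"delta_rot":[0,0,35]},
    {"linear":[0,0,0],"delta_rot":[0,0,42]},
    {"linear":[0,0,0],"delta_rot":[0,0,49]},
    {"linear":[0,0,0],"delta_rot":[0,0,56]},
    {"linear":[0,0,0],"delta_rot":[0,0,61]},
    {"linear":[0,0,0],"delta_rot":[0,0,61]},
    {"linear":[0,0,0],"delta_rot":[0,0,61]}
  ]
}}

```text
t: 4.9
position: [486.8, -245.8, 230.0]
orientation: [3.139, -0.118, -0.0]
contact_force: [-0.5, 0.6, 0.4]
gripper_width: 0.999
finger_force: 0.0
```

```bash
python3 -c "
from h import *
import pickle
go((486,-246,230),-5)
c=imaging.get_calibration('wrist');im=imaging.camera('wrist');cv2.imwrite('pics/w2.png',im);pickle.dump(c,open('w2.pkl','wb'))
cv2.imwrite('pics/w2b.png',cv2.resize(im,(800,600),interpolation=cv2.INTER_CUBIC))
"
```

```text
lin [-0.8  0.2  0. ] rot [0.  0.  0.7] t 4.9
```

View pics/w2b.png

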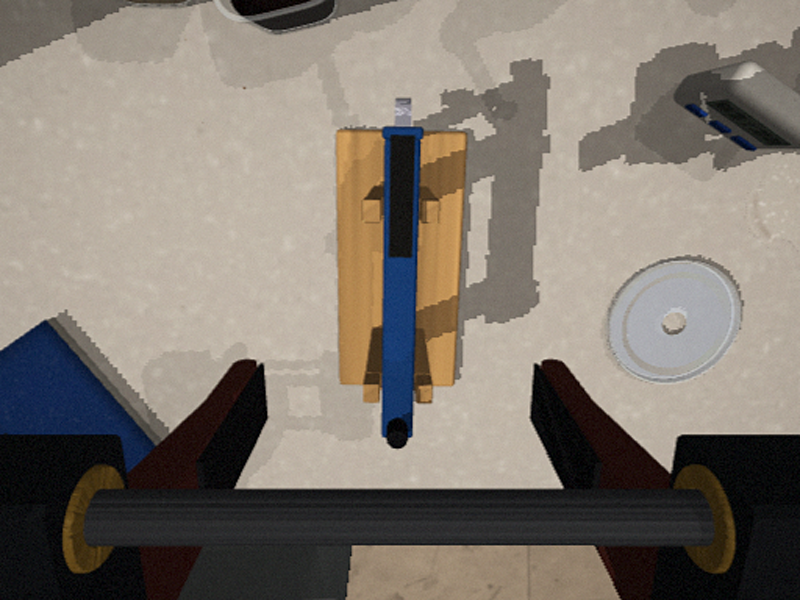

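Wrist view: the plate top runs (383,128)–(422,128), the bar's axis goes from about (403,128) to (397,435), and the post tops sit at rows 210 and 395.

```bash
python3 - <<'E'
from h import *
import pickle
np.set_printoptions(precision=1,suppress=True)
c=pickle.load(open("w2.pkl","rb"));im=cv2.imread("pics/w2.png")
k=512/800
f=lambda x,y,z=119:ray(c,(x*k,y*k),z)
a,b=f(383,127),f(422,127);o=(a+b)/2;print("plate",a,b,np.linalg.norm(a-b),o)
hsv=cv2.cvtColor(im,cv2.COLOR_BGR2HSV);m=cv2.inRange(hsv,(100,120,40),(130,255,255))
C=[]
for r in(100,130,175,200,220,240,255,265):
    x=np.where(m[r,235:280])[0]+235
    L,Rr=ray(c,(x[0]-.5,r),119),ray(c,(x[-1]+.5,r),119);C.append((L+Rr)/2);print(r,x[0],x[-1],np.linalg.norm(L-Rr))
C=np.array(C);p=np.polyfit(C[:,0],C[:,1],1);print("yaw",np.degrees(np.arctan(p[0])),C)
yaw=np.arctan(p[0]);q=o-88*np.array([np.cos(yaw),np.sin(yaw),0]);print("pinch",q,np.polyval(p,q[0]))
for P in((362,210),(440,210),(362,395),(433,395)):print("post",f(*P,111))
go((q[0],np.polyval(p,q[0]),88),np.degrees(yaw))
E
```

```text
plate [ 573.  -244.9  119. ] [ 571.6 -263.7  119. ] 18.88977286474202 [ 572.3 -254.3  119. ]
100 246 268 17.66597672863819
130 246 267 17.311585308385443
175 246 266 17.1546888353476
200 245 265 17.525824036935553
220 245 265 17.83457503047128
240 245 264 17.28985703473759
255 245 263 16.649244171543064
265 245 263 16.80195058843344
yaw -5.309842865400132 [[ 558.7 -252.9  119. ]
 [ 536.  -250.8  119. ]
 [ 499.8 -247.7  119. ]
 [ 478.5 -245.3  119. ]
 [ 460.8 -244.   119. ]
 [ 442.4 -242.2  119. ]
 [ 428.2 -240.7  119. ]
 [ 418.5 -239.9  119. ]]
pinch [ 484.6 -246.2  119. ] -246.06303706258927
post [ 533.2 -230.4  111. ]
post [ 530.1 -270.9  111. ]
post [ 428.  -220.5  111. ]
post [ 424.9 -261.3  111. ]
lin [ -2.1   0.3 142. ] rot [-0.  0.  1.] t 4.95
```

{"fn": "jog_arm", "kwargs": {
  "commands": [
    {"linear":[4,0.2,30],"delta_rot":[0,0,0.5]},
    {"linear":[8,0.3,65],"delta_rot":[0,0,1]},
    {"linear":[10,0.3,95],"delta_rot":[0,0,1]},
    {"linear":[10,0.3,120],"delta_rot":[0,0,1]},
    {"linear":[10,0.3,135],"delta_rot":[0,0,1]},
    {"linear":[10,0.3,142],"delta_rot":[0,0,1]},
    {"linear":[10,0.3,142],"delta_rot":[0,0,1]},
    {"linear":[10,0.3,142],"delta_rot":[0,0,1]}
  ]
}}

```text
t: 5.62
position: [497.1, -247.3, 88.5]
orientation: [3.138, -0.151, 0.001]
contact_force: [-0.2, -0.7, -0.1]
gripper_width: 1.0
finger_force: 0.0
```

{"fn": "jog_arm", "kwargs": {
  "commands": [
    {"linear":[0,0,0],"delta_rot":[0,0,0]},
    {"linear":[0,0,0],"delta_rot":[0,0,0]},
    {"linear":[0,0,0],"delta_rot":[0,0,0]},
    {"linear":[0,0,0],"delta_rot":[0,0,0]},
    {"linear":[0,0,0],"delta_rot":[0,0,0]},
    {"linear":[0,0,0],"delta_rot":[0,0,0]},
    {"linear":[0,0,0],"delta_rot":[0,0,0]},
    {"linear":[0,0,0],"delta_rot":[0,0,0]},
    {"linear":[0,0,0],"delta_rot":[0,0,0]},
    {"linear":[0,0,0],"delta_rot":[0,0,0]}
  ],
  "jaw": 5,
  "newtons": 45
}}

```text
t: 6.45
position: [496.7, -247.1, 88.0]
orientation: [-3.138, 0.153, 0.0]
contact_force: [-0.8, 0.7, -0.9]
gripper_width: 0.286
finger_force: 0.0
```

{"fn": "jog_arm", "kwargs": {
  "commands": [
    {"linear":[0,0,0],"delta_rot":[0,0,0]},
    {"linear":[0,0,0],"delta_rot":[0,0,0]},
    {"linear":[0,0,0],"delta_rot":[0,0,0]},
    {"linear":[0,0,0],"delta_rot":[0,0,0]}
  ]
}}

```text
t: 6.78
position: [496.7, -247.1, 88.0]
orientation: [3.138, -0.153, -0.0]
contact_force: [-0.3, -0.3, -0.2]
gripper_width: 0.205
finger_force: 45.0
```

{"fn": "jog_arm", "kwargs": {
  "commands": [
    {"linear":[0,0,-2],"delta_rot":[0,0,0]},
    {"linear":[0,0,-6],"delta_rot":[0,0,0]},
    {"linear":[0,0,-15],"delta_rot":[0,0,0]},
    {"linear":[0,0,-40],"delta_rot":[0,0,0]},
    {"linear":[0,0,-70],"delta_rot":[0,0,0]},
    {"linear":[0,0,-100],"delta_rot":[0,0,0]},
    {"linear":[0,0,-125],"delta_rot":[0,0,0]},
    {"linear":[0,0,-132],"delta_rot":[0,0,0]},
    {"linear":[0,0,-132],"delta_rot":[0,0,0]}
  ]
}}

```text
t: 7.53
position: [498.0, -247.5, 222.5]
orientation: [3.136, -0.153, 0.007]
contact_force: [0.3, -0.9, -4.3]
gripper_width: 0.201
finger_force: 45.0
```

```bash
python3 -c "
from h import *
c=imaging.get_calibration('wrist');im=imaging.camera('wrist');cv2.imwrite('pics/w3.png',im);cv2.imwrite('pics/w3b.png',cv2.resize(im,(800,600),interpolation=cv2.INTER_CUBIC))
import pickle;pickle.dump(c,open('w3.pkl','wb'))
# origin target 60mm in front of the strip, z 181+17
yaw=np.radians(13.6);n=np.array([np.cos(yaw),np.sin(yaw),0])
S=np.array([605,132,0.])
for d in(80,):
  p=S-n*(d+75.5)+[0,0,198-19];print(p);go(p,13.6)
print(sense())
"
```

```text
[453.86006441  95.43540141 179.        ]
lin [ -76.2 -336.7   41.2] rot [  0.   -0.1 -19.2] t 7.5833
{'t': 7.5833, 'joint_positions': array([ 0.43505412,  0.28595308, -0.10426404,  1.84386401,  0.0347371 ,
        1.0122601 , -1.35187447]), 'dq': array([-0.00207514,  0.034819  ,  0.00057464,  0.03959517, -0.0004317 ,
       -0.00795539, -0.00142011]), 'joint_efforts': array([ 3.97943496e-02, -4.89298832e+01, -1.27062751e-01, -2.84600168e+01,
       -2.55283242e-02, -3.39363260e-04,  1.06871763e-02]), 'position': array([ 496.7806487 , -247.10078469,  220.38358033]), 'orientation': array([ 3.13739892e+00, -1.53377880e-01,  1.85064220e-03]), 'contact_force': array([ 0.18767711,  0.46788727, -2.88023941]), 'torque': array([0.07958113, 0.03653749, 0.01825079]), 'finger_force': 44.99477684497833, 'gripper_width': 0.20422108186001675}
```

View pics/w3b.png

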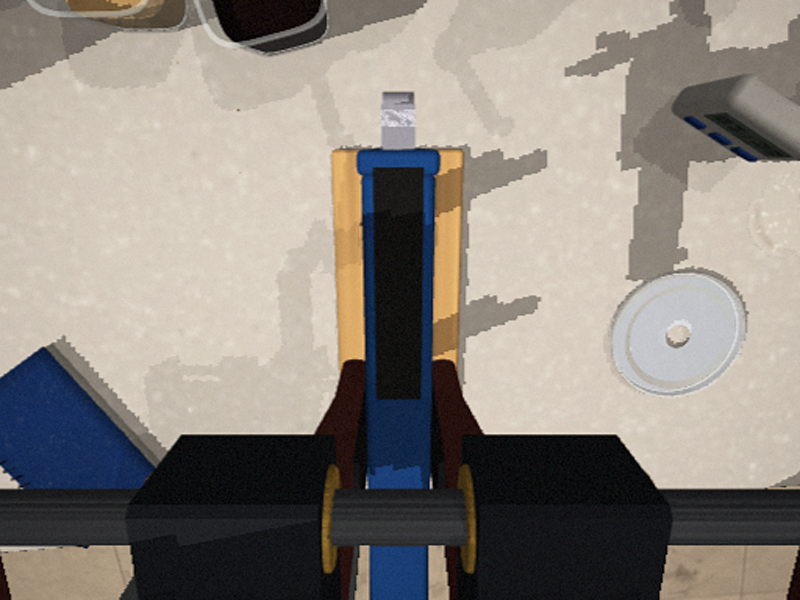

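```bash
python3 - <<'E'
from h import *
import pickle
np.set_printoptions(precision=2,suppress=True)
c=pickle.load(open("w3.pkl","rb"));s=sense();R=Ro.from_rotvec(s['orientation']).as_matrix();k=512/800
def f(x,y,dz):
    X=ray(c,(x*k,y*k),s['position'][2]+dz);return R.T@(X-s['position'])
print("plate",f(358,150,31),f(440,150,31));print("claw top",f(382,149,29),f(415,149,29));print("claw rear",f(383,93,29),f(414,93,29),"ridge low claw?",f(398,93,-44))
print("bar mid row200",f(362.5,200,31),f(434,200,31),f(365,350,31),f(431,350,31))
E
```

```text
plate [ 77.44  -9.5  -30.91] [ 77.44  10.2  -30.9 ]
claw top [ 77.66  -3.79 -28.91] [ 77.67   4.25 -28.91]
claw rear [ 90.42  -3.45 -28.89] [ 90.42   3.9  -28.89] ridge low claw? [97.02  0.21 44.12]
bar mid row200 [ 65.6   -8.64 -30.92] [ 65.6    8.98 -30.92] [ 26.13  -8.7  -30.97] [ 26.11   8.92 -30.97]
```

{"fn": "jog_arm", "kwargs": {
  "commands": [
    {"linear":[-4,-20,0],"delta_rot":[0,0,-1]},
    {"linear":[-10,-50,2],"delta_rot":[0,0,-3]},
    {"linear":[-18,-80,4],"delta_rot":[0,0,-5]},
    {"linear":[-26,-115,8],"delta_rot":[0,0,-7]},
    {"linear":[-34,-150,12],"delta_rot":[0,0,-9]},
    {"linear":[-42,-185,16],"delta_rot":[0,0,-11]},
    {"linear":[-50,-220,22],"delta_rot":[0,0,-13]},
    {"linear":[-58,-255,28],"delta_rot":[0,0,-15]},
    {"linear":[-65,-285,33],"delta_rot":[0,0,-17]},
    {"linear":[-70,-310,38],"delta_rot":[0,0,-18]},
    {"linear":[-74,-328,41],"delta_rot":[0,0,-19]},
    {"linear":[-76,-336.7,41.2],"delta_rot":[0,0,-19.2]},
    {"linear":[-76,-336.7,41.2],"delta_rot":[0,0,-19.2]},
    {"linear":[-76,-336.7,41.2],"delta_rot":[0,0,-19.2]}
  ]
}}

```text
t: 8.75
position: [453.3, 94.8, 178.0]
orientation: [3.119, 0.372, -0.003]
contact_force: [0.1, -0.4, -2.8]
gripper_width: 0.203
finger_force: 45.0
```

{"fn": "jog_arm", "kwargs": {
  "commands": [
    {"linear":[15,-0.5,0],"delta_rot":[0,0,0]},
    {"linear":[35,-0.5,0],"delta_rot":[0,0,0]},
    {"linear":[50,-0.5,0],"delta_rot":[0,0,0]},
    {"linear":[58,-0.5,0],"delta_rot":[0,0,0]},
    {"linear":[60,-0.5,0],"delta_rot":[0,0,0]},
    {"linear":[60,-0.5,0],"delta_rot":[0,0,0]},
    {"linear":[60,-0.5,0],"delta_rot":[0,0,0]}
  ]
}}

```text
t: 9.33
position: [511.2, 109.1, 178.5]
orientation: [3.119, 0.371, -0.002]
contact_force: [-0.3, -0.0, -2.4]
gripper_width: 0.2
finger_force: 45.0
```

```bash
python3 -c "
from h import *
c=imaging.get_calibration('wrist');im=imaging.camera('wrist');cv2.imwrite('pics/w4.png',im)
import pickle;pickle.dump((c,sense()),open('w4.pkl','wb'))
a=cv2.resize(cv2.convertScaleAbs(im[0:160,150:350],alpha=1.6),(750,600),interpolation=cv2.INTER_CUBIC);cv2.imwrite('pics/w4b.png',a)
s=sense();print(s['position'],s['contact_force'],s['torque'])
S=np.array([605,132]);y=np.radians(13.6);n=np.array([np.cos(y),np.sin(y)]);e=np.array([-n[1],n[0]]);p=s['position'][:2];print((S-p)@n-77.5,(S-p)@e)
"
```

```text
[511.1821471  109.29811074 178.64312552] [-0.61840109 -0.32040806 -2.54308784] [0.03988237 0.02141706 0.00527945]
19.02546438402308 0.004822821318355255
```

View pics/w4b.png

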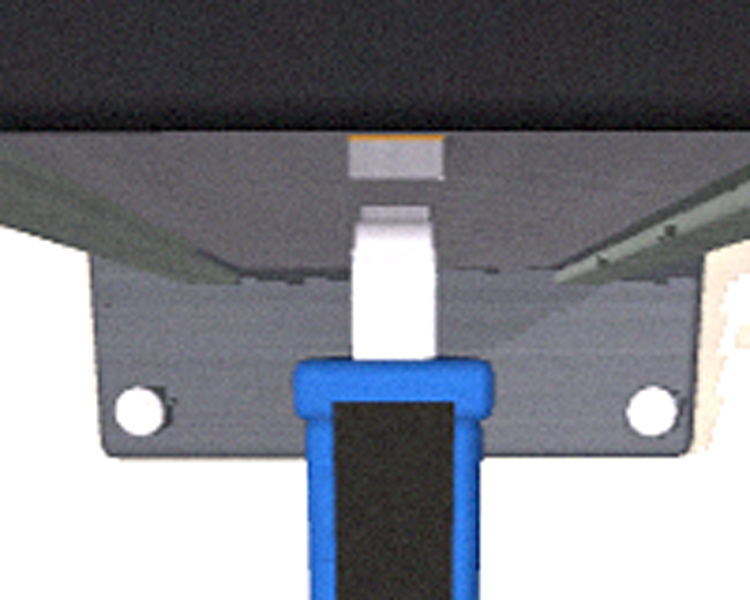

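The top slot's sill is at crop (348–444, 180), centre 396. The claw's centre is at 394.5, so they are aligned within about 0.3 mm, and the plate edge is parallel to the column. Computing the gap and sill height.

```bash
python3 - <<'E'
from h import *
import pickle
np.set_printoptions(precision=2,suppress=True)
c,s=pickle.load(open("w4.pkl","rb"));R=Ro.from_rotvec(s['orientation']).as_matrix();O=-c['R'].T@c['t']
n=R[:,0]
px=lambda x,y:(150+x/3.75-.4,y/3.75-.4)
for p in((240,274),(555,268)):
    X=ray(c,px(*p),12);print("foot tool",R.T@(X-s['position']))
for xt in(96,98,100):
  for p in((348,180),(444,180)):
    d=c['R'].T@np.linalg.solve(c['mtx'],[*px(*p),1.]);X=O+d*(((s['position']+n*xt)-O)@n)/(d@n);print(xt,"sill",X[2],(R.T@(X-s['position']))[1])
print(sense()['position'])
E
```

```text
foot tool [ 94.98 -37.25 166.52]
foot tool [ 96.34  38.62 166.55]
96 sill 183.2322773346241 -5.325008481269381
96 sill 183.23604373403003 5.562834086271015
98 sill 166.0629799103676 -5.894384762632304
98 sill 166.06715572996916 6.1770026586862885
100 sill 148.893682486112 -6.463761043995224
100 sill 148.8982677259092 6.791171231101519
[511.18 109.3  178.64]
```

{"fn": "jog_arm", "kwargs": {
  "commands": [
    {"linear":[1,0,-0.5],"delta_rot":[0,0,0]},
    {"linear":[2,0,-0.8],"delta_rot":[0,0,0]},
    {"linear":[3,0,-0.8],"delta_rot":[0,0,0]},
    {"linear":[4,0,-0.8],"delta_rot":[0,0,0]},
    {"linear":[5,0,-0.8],"delta_rot":[0,0,0]},
    {"linear":[6,0,-0.8],"delta_rot":[0,0,0]},
    {"linear":[7,0,-0.8],"delta_rot":[0,0,0]},
    {"linear":[7,0,-0.8],"delta_rot":[0,0,0]}
  ]
}}

```text
t: 10.05
position: [519.1, 111.8, 179.7]
orientation: [-3.119, -0.372, -0.0]
contact_force: [0.1, -0.3, -2.2]
gripper_width: 0.2
finger_force: 45.0
```

{"fn": "jog_arm", "kwargs": {
  "commands": [
    {"linear":[1,0,0],"delta_rot":[0,0,0]},
    {"linear":[2,0,0],"delta_rot":[0,0,0]},
    {"linear":[3,0,0],"delta_rot":[0,0,0]},
    {"linear":[4,0,0],"delta_rot":[0,0,0]},
    {"linear":[5,0,0],"delta_rot":[0,0,0]},
    {"linear":[5,0,0],"delta_rot":[0,0,0]},
    {"linear":[5,0,0],"delta_rot":[0,0,0]}
  ]
}}

```text
t: 10.63
position: [523.8, 112.9, 179.6]
orientation: [3.119, 0.372, -0.0]
contact_force: [-0.7, -0.1, -2.8]
gripper_width: 0.204
finger_force: 45.0
```

```bash
python3 -c "
from h import *
s=sense();print(s['position'],s['contact_force'],s['torque'])
S=np.array([605,132]);y=np.radians(13.6);n=np.array([np.cos(y),np.sin(y)]);e=np.array([-n[1],n[0]]);p=s['position'][:2];print((S-p)@n-77.5,(S-p)@e)
"
```

```text
[523.80794352 112.88470943 179.63686855] [-0.66541783 -0.05109106 -2.77834542] [0.01740502 0.01277796 0.02081683]
5.910322271405676 -0.5123547739783686
```

{"fn": "jog_arm", "kwargs": {
  "commands": [
    {"linear":[1,0,0],"delta_rot":[0,0,0]},
    {"linear":[2,0,0],"delta_rot":[0,0,0]},
    {"linear":[2.5,0,0],"delta_rot":[0,0,0]},
    {"linear":[3,0,0],"delta_rot":[0,0,0]},
    {"linear":[3.5,0,0],"delta_rot":[0,0,0]},
    {"linear":[4,0,0],"delta_rot":[0,0,0]},
    {"linear":[4,0,0],"delta_rot":[0,0,0]},
    {"linear":[4,0,0],"delta_rot":[0,0,0]}
  ]
}}

```text
t: 11.3
position: [527.7, 113.8, 179.7]
orientation: [3.119, 0.372, 0.0]
contact_force: [0.2, 0.7, -2.2]
gripper_width: 0.202
finger_force: 45.0
```

{"fn": "jog_arm", "kwargs": {
  "commands": [
    {"linear":[0.4,0,0],"delta_rot":[0,0,0]},
    {"linear":[0.8,0,0],"delta_rot":[0,0,0]},
    {"linear":[1.2,0,0],"delta_rot":[0,0,0]},
    {"linear":[1.5,0,0],"delta_rot":[0,0,0]},
    {"linear":[1.5,0,0],"delta_rot":[0,0,0]},
    {"linear":[1.5,0,0],"delta_rot":[0,0,0]}
  ]
}}

```text
t: 11.8
position: [529.1, 114.2, 179.7]
orientation: [-3.119, -0.372, 0.0]
contact_force: [0.5, 0.5, -3.5]
gripper_width: 0.2
finger_force: 45.0
```

{"fn": "jog_arm", "kwargs": {
  "commands": [
    {"linear":[0.3,0,0],"delta_rot":[0,0,0]},
    {"linear":[0.6,0,0],"delta_rot":[0,0,0]},
    {"linear":[0.9,0,0],"delta_rot":[0,0,0]},
    {"linear":[1.2,0,0],"delta_rot":[0,0,0]},
    {"linear":[1.2,0,0],"delta_rot":[0,0,0]},
    {"linear":[1.2,0,0],"delta_rot":[0,0,0]}
  ]
}}

```text
t: 12.3
position: [530.1, 114.4, 179.6]
orientation: [3.119, 0.372, -0.001]
contact_force: [-0.5, -0.3, -2.4]
gripper_width: 0.204
finger_force: 45.0
```

{"fn": "jog_arm", "kwargs": {
  "commands": [
    {"linear":[0.4,0,0],"delta_rot":[0,0,0]},
    {"linear":[0.8,0,0],"delta_rot":[0,0,0]},
    {"linear":[1.2,0,0],"delta_rot":[0,0,0]},
    {"linear":[1.5,0,0],"delta_rot":[0,0,0]},
    {"linear":[1.5,0,0],"delta_rot":[0,0,0]},
    {"linear":[1.5,0,0],"delta_rot":[0,0,0]}
  ]
}}

```text
t: 12.8
position: [530.8, 114.5, 179.4]
orientation: [3.119, 0.372, -0.003]
contact_force: [-5.0, -0.9, 0.0]
gripper_width: 0.207
finger_force: 45.0
```

```bash
python3 -c "
from h import *
s=sense();print(s['position'],s['contact_force'],s['torque'])
S=np.array([605,132]);y=np.radians(13.6);n=np.array([np.cos(y),np.sin(y)]);e=np.array([-n[1],n[0]]);p=s['position'][:2];print((S-p)@n-77.5,(S-p)@e)
"
```

```text
[530.75284398 114.51336013 179.43519048] [-4.96016624 -0.87224325  0.0497894 ] [-0.23357196  1.27219091  0.01780609]
-1.2228144977043343 -0.4623011722601379
```

Contact at 5 N, about 19.5 mm in. That matches the plate on the strip with both claws through. Easing off slightly, then down.

{"fn": "jog_arm", "kwargs": {
  "commands": [
    {"linear":[-0.5,0,0],"delta_rot":[0,0,0]},
    {"linear":[-1.1,0,0],"delta_rot":[0,0,0]},
    {"linear":[-1.1,0,0.5],"delta_rot":[0,0,0]},
    {"linear":[-1.1,0,1],"delta_rot":[0,0,0]},
    {"linear":[-1.1,0,1.5],"delta_rot":[0,0,0]},
    {"linear":[-1.1,0,2],"delta_rot":[0,0,0]},
    {"linear":[-1.1,0,2.5],"delta_rot":[0,0,0]},
    {"linear":[-1.1,0,3],"delta_rot":[0,0,0]},
    {"linear":[-1.1,0,3],"delta_rot":[0,0,0]}
  ]
}}

```text
t: 13.55
position: [530.5, 114.5, 176.5]
orientation: [3.119, 0.372, -0.001]
contact_force: [-5.1, -1.8, 0.1]
gripper_width: 0.204
finger_force: 45.0
```

{"fn": "jog_arm", "kwargs": {
  "commands": [
    {"linear":[0,0,0.4],"delta_rot":[0,0,0]},
    {"linear":[0,0,0.8],"delta_rot":[0,0,0]},
    {"linear":[0,0,1.2],"delta_rot":[0,0,0]},
    {"linear":[0,0,1.6],"delta_rot":[0,0,0]},
    {"linear":[0,0,2],"delta_rot":[0,0,0]},
    {"linear":[0,0,2],"delta_rot":[0,0,0]}
  ]
}}

```text
t: 14.05
position: [530.6, 114.5, 175.3]
orientation: [3.119, 0.372, -0.0]
contact_force: [-8.2, -2.3, 6.1]
gripper_width: 0.203
finger_force: 45.0
```

```bash
python3 -c "
from h import *
s=sense();print(s['position'],s['contact_force'],s['torque'],s['orientation'])
"
```

```text
[530.55192631 114.53424988 175.31368086] [-8.17426049 -2.3164313   6.10615157] [-0.36458157  1.58971743 -0.0156656 ] [ 3.11919616e+00  3.72099842e-01 -3.94517011e-05]
```

{"fn": "jog_arm", "kwargs": {
  "commands": [
    {"linear":[0,0,0.4],"delta_rot":[0,0,0]},
    {"linear":[0,0,0.8],"delta_rot":[0,0,0]},
    {"linear":[0,0,1.2],"delta_rot":[0,0,0]},
    {"linear":[0,0,1.6],"delta_rot":[0,0,0]},
    {"linear":[0,0,2],"delta_rot":[0,0,0]},
    {"linear":[0,0,2],"delta_rot":[0,0,0]}
  ]
}}

```text
t: 14.55
position: [530.6, 114.6, 174.3]
orientation: [3.119, 0.372, 0.001]
contact_force: [-12.2, -2.8, 14.8]
gripper_width: 0.196
finger_force: 45.0
```

```bash
python3 -c "
from h import *
s=sense();print(s['position'],s['contact_force'],s['torque'],s['orientation'])
"
```

```text
[530.57231143 114.58830785 174.33718302] [-12.19872119  -2.77623818  14.82389789] [-0.58128677  2.12568505 -0.03402364] [3.11897949e+00 3.71990008e-01 8.10180902e-04]
```

{"fn": "jog_arm", "kwargs": {
  "commands": [
    {"linear":[-0.3,0,0],"delta_rot":[0,0,0]},
    {"linear":[-0.6,0,0],"delta_rot":[0,0,0]},
    {"linear":[-0.6,0,0.4],"delta_rot":[0,0,0]},
    {"linear":[-0.6,0,0.8],"delta_rot":[0,0,0]},
    {"linear":[-0.6,0,0.8],"delta_rot":[0,0,0]}
  ]
}}

```text
t: 14.97
position: [530.1, 114.6, 173.6]
orientation: [3.119, 0.372, 0.001]
contact_force: [-12.6, -2.7, 13.8]
gripper_width: 0.203
finger_force: 45.0
```

```bash
python3 -c "
from h import *
s=sense();print(s['position'],s['contact_force'],s['torque'],s['orientation'])
"
```

```text
[530.1121358  114.60127788 173.64760878] [-12.57030224  -2.65064209  13.78092697] [-0.47675081  1.91716222 -0.03713495] [3.11912817e+00 3.72220072e-01 1.41952803e-03]
```

{"fn": "jog_arm", "kwargs": {
  "commands": [
    {"linear":[-0.2,0,0.5],"delta_rot":[0,0,0]},
    {"linear":[-0.3,0,1],"delta_rot":[0,0,0]},
    {"linear":[-0.3,0,1.5],"delta_rot":[0,0,0]},
    {"linear":[-0.3,0,2],"delta_rot":[0,0,0]},
    {"linear":[-0.3,0,2],"delta_rot":[0,0,0]}
  ]
}}

```text
t: 15.38
position: [529.5, 114.3, 170.7]
orientation: [3.119, 0.372, -0.0]
contact_force: [-8.2, -1.7, 3.9]
gripper_width: 0.203
finger_force: 45.0
```

```bash
python3 -c "
from h import *
s=sense();print(s['position'],s['contact_force'],s['torque'],s['orientation'])
"
```

```text
[529.47085987 114.34569711 170.74204624] [-8.18212392 -1.66657158  3.89195941] [-0.30072897  1.49372725 -0.00322996] [ 3.11909693e+00  3.72312757e-01 -7.12365095e-05]
```

{"fn": "jog_arm", "kwargs": {
  "commands": [
    {"linear":[0,0,0.6],"delta_rot":[0,0,0]},
    {"linear":[0,0,1.2],"delta_rot":[0,0,0]},
    {"linear":[0,0,1.8],"delta_rot":[0,0,0]},
    {"linear":[0,0,2.4],"delta_rot":[0,0,0]},
    {"linear":[0,0,3],"delta_rot":[0,0,0]},
    {"linear":[0,0,3.6],"delta_rot":[0,0,0]},
    {"linear":[0,0,4],"delta_rot":[0,0,0]},
    {"linear":[0,0,4],"delta_rot":[0,0,0]}
  ]
}}

```text
t: 16.05
position: [529.3, 114.2, 165.3]
orientation: [3.119, 0.372, -0.002]
contact_force: [-3.8, -0.0, -4.0]
gripper_width: 0.204
finger_force: 45.0
```

```bash
python3 -c "
from h import *
s=sense();print(s['position'],s['contact_force'],s['torque'],s['orientation'])
"
```

```text
[529.32785598 114.17764874 165.32520487] [-3.75249922 -0.04133305 -4.03791045] [-0.26524693  1.3222517   0.01845953] [ 3.11929847e+00  3.72192638e-01 -1.86061973e-03]
```

{"fn": "jog_arm", "kwargs": {
  "commands": [
    {"linear":[0,0,0.5],"delta_rot":[0,0,0]},
    {"linear":[0,0,1],"delta_rot":[0,0,0]},
    {"linear":[0,0,1.5],"delta_rot":[0,0,0]},
    {"linear":[0,0,2],"delta_rot":[0,0,0]},
    {"linear":[0,0,2.5],"delta_rot":[0,0,0]},
    {"linear":[0,0,2.5],"delta_rot":[0,0,0]}
  ]
}}

```text
t: 16.55
position: [529.7, 114.2, 163.2]
orientation: [3.119, 0.372, -0.001]
contact_force: [-3.9, -0.2, -4.7]
gripper_width: 0.202
finger_force: 45.0
```

```bash
python3 -c "
from h import *
s=sense();print(s['position'],s['contact_force'],s['torque'],s['orientation'])
"
```

```text
[529.68401216 114.2123659  163.1997394 ] [-3.86084901 -0.23566664 -4.69809899] [-2.93756647e-01  1.36165979e+00 -5.35239439e-04] [ 3.11931192e+00  3.72074594e-01 -5.91975569e-04]
```

{"fn": "jog_arm", "kwargs": {
  "commands": [
    {"linear":[0,0,0.5],"delta_rot":[0,0,0]},
    {"linear":[0,0,1],"delta_rot":[0,0,0]},
    {"linear":[0,0,1.5],"delta_rot":[0,0,0]},
    {"linear":[0,0,2],"delta_rot":[0,0,0]},
    {"linear":[0,0,2],"delta_rot":[0,0,0]}
  ]
}}

```text
t: 16.97
position: [529.7, 114.3, 162.6]
orientation: [3.119, 0.372, 0.0]
contact_force: [-8.2, -2.2, 5.9]
gripper_width: 0.205
finger_force: 45.0
```

```bash
python3 -c "
from h import *
s=sense();print(s['position'],s['contact_force'],s['torque'],s['orientation'])
"
```

```text
[529.73379886 114.33103424 162.57574033] [-8.22419907 -2.19618683  5.87876367] [-0.6334449   2.30397642 -0.01667763] [3.11903382e+00 3.72027228e-01 3.34131073e-04]
```

{"fn": "jog_arm", "kwargs": {
  "commands": [
    {"linear":[0,0,0.4],"delta_rot":[0,0,0]},
    {"linear":[0,0,0.8],"delta_rot":[0,0,0]},
    {"linear":[0,0,0.8],"delta_rot":[0,0,0]}
  ]
}}

```text
t: 17.22
position: [529.7, 114.3, 162.4]
orientation: [3.119, 0.372, 0.001]
contact_force: [-10.8, -2.9, 10.9]
gripper_width: 0.204
finger_force: 45.0
```

```bash
python3 -c "
from h import *
s=sense();print(s['position'],s['contact_force'],s['torque'],s['orientation'])
a=imaging.camera('scene');cv2.imwrite('pics/s5.png',a);b=imaging.camera('wrist');cv2.imwrite('pics/w5.png',b)
f=lambda i,x0,y0,w,h:cv2.resize(i[y0:y0+h,x0:x0+w],(400,400),interpolation=cv2.INTER_CUBIC)
cv2.imwrite('pics/c5.png',np.hstack([f(a,170,140,120,120),f(cv2.convertScaleAbs(b,alpha=1.6),150,0,200,200)]))
"
```

```text
[529.72391432 114.34174861 162.37859039] [-10.79878582  -2.91953771  10.93382643] [-0.67369906  2.707158   -0.03636342] [3.11895728e+00 3.71696519e-01 5.86537989e-04]
```

View pics/c5.png

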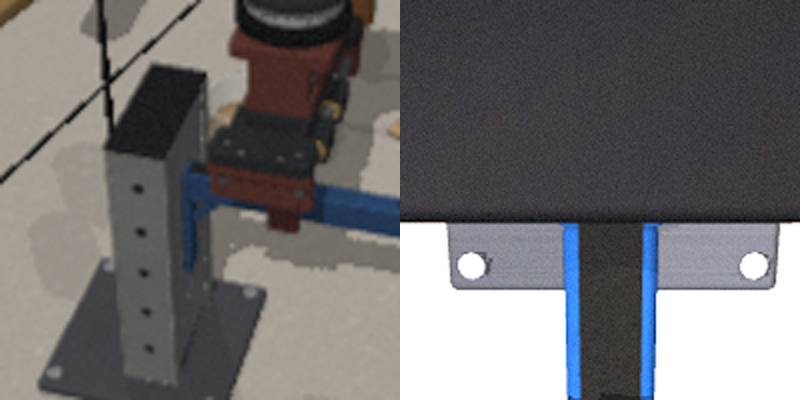

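The plate sits flush on the strip and the bar looks level. Depth (origin about 181.4) and the force drop after the catch both match locking. Unload and release.

{"fn": "jog_arm", "kwargs": {
  "commands": [
    {"linear":[-0.3,0,-0.6],"delta_rot":[0,0,0]},
    {"linear":[-0.6,0,-1.3],"delta_rot":[0,0,0]},
    {"linear":[-0.6,0,-1.3],"delta_rot":[0,0,0]}
  ]
}}

```text
t: 17.57
position: [529.5, 114.3, 162.4]
orientation: [3.119, 0.372, 0.001]
contact_force: [-4.9, -1.6, 1.2]
gripper_width: 0.201
finger_force: 45.0
```

{"fn": "jog_arm", "kwargs": {
  "commands": [
    {"linear":[0,0,0],"delta_rot":[0,0,0]},
    {"linear":[0,0,0],"delta_rot":[0,0,0]},
    {"linear":[0,0,0],"delta_rot":[0,0,0]},
    {"linear":[0,0,0],"delta_rot":[0,0,0]},
    {"linear":[0,0,0],"delta_rot":[0,0,0]},
    {"linear":[0,0,0],"delta_rot":[0,0,0]},
    {"linear":[0,0,0],"delta_rot":[0,0,0]},
    {"linear":[0,0,0],"delta_rot":[0,0,0]}
  ],
  "jaw": 60
}}

```text
t: 18.23
position: [529.3, 114.2, 161.9]
orientation: [-3.119, -0.372, -0.0]
contact_force: [-0.1, -0.1, -0.7]
gripper_width: 0.682
finger_force: 0.0
```

Released. Straight up 120 mm, back a bit, then a check.

{"fn": "jog_arm", "kwargs": {
  "commands": [
    {"linear":[0,0,-8],"delta_rot":[0,0,0]},
    {"linear":[0,0,-20],"delta_rot":[0,0,0]},
    {"linear":[0,0,-40],"delta_rot":[0,0,0]},
    {"linear":[0,0,-65],"delta_rot":[0,0,0]},
    {"linear":[0,0,-90],"delta_rot":[0,0,0]},
    {"linear":[-15,0,-110],"delta_rot":[0,0,0]},
    {"linear":[-35,0,-120],"delta_rot":[0,0,0]},
    {"linear":[-45,0,-120],"delta_rot":[0,0,0]},
    {"linear":[-45,0,-120],"delta_rot":[0,0,0]},
    {"linear":[-45,0,-120],"delta_rot":[0,0,0]}
  ]
}}

```text
t: 19.07
position: [485.4, 103.4, 281.9]
orientation: [3.119, 0.372, 0.001]
contact_force: [-0.2, 0.4, -0.4]
gripper_width: 0.686
finger_force: 0.0
```

```bash
python3 -c "
from h import *
s=sense();print(s['position'],s['contact_force'])
a=imaging.camera('scene');cv2.imwrite('pics/s6.png',a);b=imaging.camera('wrist');cv2.imwrite('pics/w6.png',b)
f=lambda i,x0,y0,w,h:cv2.resize(i[y0:y0+h,x0:x0+w],(400,400),interpolation=cv2.INTER_CUBIC)
cv2.imwrite('pics/c6.png',np.hstack([f(a,170,140,120,120),f(cv2.convertScaleAbs(b,alpha=1.6),150,0,200,200)]))
c=imaging.get_calibration('scene')
y=np.radians(13.6);n=np.array([np.cos(y),np.sin(y),0]);e=np.array([-n[1],n[0],0])
for x in(-5,-170):
  for z in(12,-12):print(x,z,proj(c,np.array([605,132,181.4])+n*(x+1)+e*9+[0,0,z]), (proj(c,np.array([605,132,181.4])+n*(x+1)+e*9+[0,0,z])-[170,140])*400/120)
"
```

```text
[485.35478891 103.3739619  281.86913401] [-0.16416103  0.40962919 -0.39564335]
-5 12 [225.22775153 192.5333187 ] [184.0925051  175.11106235]
-5 -12 [225.51879097 200.19319858] [185.06263657 200.64399528]
-170 12 [294.05057777 204.43775843] [413.5019259  214.79252811]
-170 -12 [293.13469846 212.14956127] [410.44899488 240.49853756]
```

View pics/c6.png

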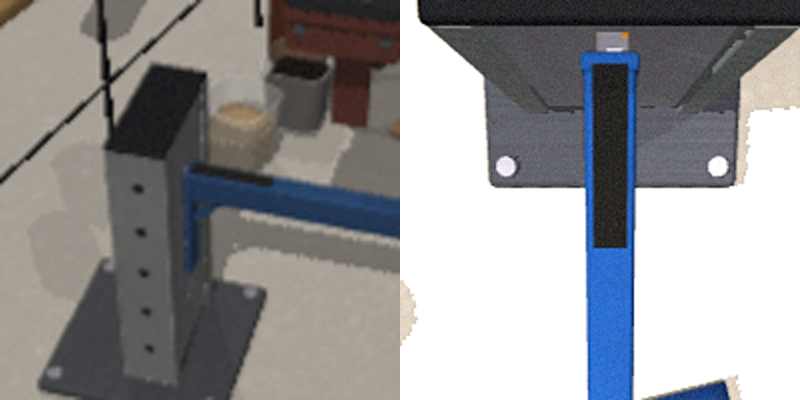

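```bash
python3 -c "
from h import *
a=cv2.imread('pics/s6.png');m=cv2.inRange(cv2.cvtColor(a,cv2.COLOR_BGR2HSV),(100,90,30),(130,255,255))
c=imaging.get_calibration('scene');y=np.radians(13.6);n=np.array([np.cos(y),np.sin(y),0]);e=np.array([-n[1],n[0],0])
for x in(-40,-60,-80,-100,-120,-140,-155):
  q=np.array([605,132,181.4])+n*x+e*9;t=proj(c,q+[0,0,12]-18*e);b=proj(c,q+[0,0,-12]);k=int(round(b[0]));r=np.where(m[150:240,k])[0]+150
  print(x,k,'pred bottom',round(b[1],1),'seen',r.min(),r.max())
"
```

```text
-40 240 pred bottom 202.7 seen 194 201
-60 248 pred bottom 204.2 seen 196 203
-80 256 pred bottom 205.6 seen 194 204
-100 264 pred bottom 207.1 seen 196 206
-120 273 pred bottom 208.5 seen 197 207
-140 281 pred bottom 210.0 seen 199 209
-155 287 pred bottom 211.1 seen 200 210
```

The slope matches a level bar: seen minus predicted bottom edge is constant at about -1.2 px along the bar. The height and plate contact fit too. Handing in.

```bash
python3 -c "
from h import *
print(ticket.job_done())"
```

```text
the job is handed in; nothing more can be done
None
```

The bracket hangs level on the stand with both claws in the top two slots. The catch appears locked (push force rose, then dropped, and the final height fits), though I didn't tug it to confirm; the gripper has let go and the job is handed in.

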